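# Load a brass blank into the marking press

### The job

Load the marking press: set the round brass blank, stub upward, flat and fully down into the round cavity of the die on the pulled-out carriage, then push the carriage by its red knob all the way in under the press head. The die is clamped somewhere to the left or right of the middle of the carriage, so find the cavity by sight or touch. Leave the square blank, tape measure, bottle and small box where they stand.

Things in the scene. Friction and masses are not known exactly. Their poses are not given: they have to be found in the camera images.
- blank_mid (a point): Round brass blank (about 170 g): disc 46 mm across, 8 mm thick, with an upright round stub 24 mm across and 16 mm high in the middle of its top; 24 mm tall in all, lower rim bevelled. The point is on its axis, 12 mm above its underside; z up along the stub. It starts flat on the table, stub up. Grip the stub, fingertips just above the disc.
- square_mid (a point): Centre, 12 mm above its underside, of a square aluminium blank for another die: a plate 46 x 46 x 8 mm with the same round stub on top. Leave it alone.
- nest (a point): Middle of the carriage at the level of the die's flat top, 42 mm above the table; rides with the carriage. x points from the red knob to the press head (carriage moves in that way), y left, z up. The die's round cavity is 49 mm across, 6 mm deep, mouth slightly bevelled; its centre is at x = 0, y anywhere from -8 to +8 mm in this frame (firmly clamped, NOT shown by this point).
- knob_mid (a point): Middle of the upright red knob of the carriage: 22 mm across, from 39 to 67 mm above the table (this point at 53 mm), 122 mm before the nest along its -x, on a tongue 24 mm wide with its top 30 mm above the table. The carriage proper begins 62 mm beyond the knob's axis. The press bed below is 18 mm high, with a 32 mm high rail 68 mm to either side.
- carriage (a joint): Slide of the carriage in m: 0 fully out towards the robot, 0.15 fully in against its stop. It starts between 0 and 0.02. It stays where it is left; pushing it takes about 7 to 10 N.
- tape_measure: Yellow and black tape measure standing on the table, 36 x 87 x 64 mm, origin in the middle of its underside. Bystander.
- black_bottle: Black bottle with an orange cap, 66 mm diameter, 151 mm high, origin in the middle of its underside. Bystander.
- small_box: Small red and yellow card box, 50 x 75 x 30 mm, origin in the middle of its underside. Bystander.
- press_head (a point): Middle of the lower front edge of the blue press head; axes as nest. Head 170 mm wide, 120 mm deep, underside 63 mm and top 145 mm above the table. With the carriage out the nest is 110 mm before it. A seated blank stands 18 mm above the die top and passes below; one lying on the die top is stopped. The dark steel die is 92 x 100 mm (x, y), in a carriage 120 x 130 mm with flush bars before and behind it.
- parts_cabinet: Grey steel small-parts cabinet fixed on the table beyond the blanks, a solid obstacle 293 mm high, 186 mm (its x) by 324 mm (its y); origin in the middle of its underside. Its near end is about 0.58 m ahead of the robot: draw back before swinging across in front of it.
Things that resemble listed ones, but are neither listed nor needed, are in the scene too. Of the things that look like the part that bears blank_mid, take the one that is nearest to the robot's base at the start.

How it is judged:
By the outcome, as a careful person would: the job done as asked, in the order asked, and still so for the second after the job is handed in, with the robot touching nothing.
It also fails if it takes over 67 s, if anything falls off the work surface, if the arm or the gripper's body presses on something with over 40 N, if the wrist force passes 120 N, or if a joint passes its speed limit or range.

### The arm

A 6-joint arm with a two-finger parallel gripper is mounted at the origin on a cart in front of the work surface, level with it; the furniture and walls round the work are solid. World frame = base frame: x ahead of the robot, y to its left, z up, the work surface at z = 0. Lengths are in m, angles in degrees, forces in N, time in s.
With the tool pointing down it reaches from about 0.325 to 0.775 m from the base axis. Payload 5.5 kg.
Tool frame: the origin (TCP) lies at the centre of the arm's flange, where the gripper is bolted on; the fingertips stand 182 mm ahead of it and the grasp point (between the pads) lies 163 mm ahead of it; z points along the fingers, y is the line along which they close (so a half turn about z gives the same grasp; the last joint's range is limited). The gripper opens to 88 mm and grips with 3 to 60 N. Pads are 20 mm wide; open, the fingers measure 115 mm over their backs; the gripper's body (75 mm by 178 mm) begins 61 mm behind the grasp point.
Start: joints at [-78.994, 5.22, 70.514, -0, 104.267, -3.249], TCP at [0.148, -0.582, 0.405] pointing down, gripper open.
Joint ranges: [-164.24, 164.24], [-49.07, 125.15], [9.68, 141.18], [-86.29, 266.29], [3.28, 154.24], [-151.56, 151.56]. Speed limits (degrees/s): [147.25, 147.25, 172.46, 180, 180, 180].

### API

Orientations are given as [roll, pitch, yaw] about the fixed x, y, z axes, in that order (R = Rz(yaw) Ry(pitch) Rx(roll)).
In Python, from station import r gives the robot as it stands. The module is installed in compiled form; this text tells all that it offers. Calls block until the motion is done:
- r.reach(position, orientation): joint-space move of the TCP to a pose.
- r.servo_line(position, rotation=None, speed=0.15): straight line of the TCP; rotation=None keeps the orientation; speed is the mean speed in m/s.
- r.move_joints(angles): joint-space move.
- r.let_go() and r.grab(squeeze=None): open the fingers fully, or close them until they stop; squeeze is the grip in N (None keeps the last).
- r.wait(seconds).
- r.inverse_kinematics(position, orientation): joint angles nearest the present ones, or None.
- r.sense(): the state.
- r.snapshot(name): name is "scene" or "top" or "wrist"; returns a dict with "frame" (400x640x3 uint8, red, green, blue), "fx", "fy", "cx", "cy" (pixels), "dist_coeffs" ([k1, k2, p1, p2, k3] as OpenCV has them; the pictures are not rectified), "R" (3x3) and "t" (3): a world point X has camera coordinates R X + t. Camera axes: x right, y down, z forward; pixel columns grow to the right and rows downward; lengths in m; the calibration is good to about 2 mm. A picture is of the moment at which its call begins. There is no depth.
A pose or a line that the arm cannot do raises r.IKError and nothing moves.
- r.hand_in(): hands the job in; it is judged then, once.
The state is a dict: "clock": time; "joints": joint angles; "joint_vel": joint speeds; "joint_torque": joint torques, N m; "tcp_pos": TCP position; "orientation": TCP orientation; "contact_force": force on the tool from outside, world axes, zero at the start; "torque": the same for the moment, N m; "opening": finger opening in m; "gripper_force": force on a finger pad.
Only numpy, scipy, OpenCV 4.12 (cv2) and the standard library are available. Lean on these libraries where they do the work, as an engineer would, in place of code of your own. Each camera call takes 0.05 s, during which the arm holds its last target. There are 200 camera calls.

## Working session

There is one attempt and no reset: what is moved stays moved. The work goes in short steps, each a Python script; the robot and the scene stay as the last script left them, time stands still between calls to the robot, and variables do not carry over. Pictures are saved under pics/ and viewed, at most 10 in all, crops included, and the job is handed in when it is done.

```bash
mkdir -p pics
cat > h.py <<'E'
import numpy as np, cv2, pickle, os
from station import r
def snap(n, out):
    s=r.snapshot(n); pickle.dump(s,open('pics/%s.pkl'%out,'wb'))
    cv2.imwrite('pics/%s.png'%out, s['frame'][:,:,::-1]); return s
def load(out): return pickle.load(open('pics/%s.pkl'%out,'rb'))
def K(s): return np.array([[s['fx'],0,s['cx']],[0,s['fy'],s['cy']],[0,0,1.]])
def pix2w(s,uv,z):
    p=cv2.undistortPoints(np.array(uv,float).reshape(-1,1,2),K(s),np.array(s['dist_coeffs'],float)).reshape(-1,2)
    R=np.array(s['R']);t=np.array(s['t']);c=-R.T@t
    d=np.c_[p,np.ones(len(p))]@R
    return c+d*((z-c[2])/d[:,2])[:,None]
def w2pix(s,X):
    return cv2.projectPoints(np.array(X,float).reshape(-1,1,3),cv2.Rodrigues(np.array(s['R'],float))[0],np.array(s['t'],float),K(s),np.array(s['dist_coeffs'],float))[0].reshape(-1,2)
def crop(out,u0,v0,u1,v1,k):
    im=cv2.imread('pics/%s.png'%out)[v0:v1,u0:u1]
    cv2.imwrite('pics/%s_c%d_%d.png'%(out,u0,v0),cv2.resize(im,None,fx=k,fy=k,interpolation=cv2.INTER_CUBIC))
E
python3 - <<'E'
from h import *
a=snap('scene','scene0')['frame'];s=snap('top','top0');b=s['frame']
print(r.sense()['clock'], -np.array(s['R']).T@s['t'])
E
```

```text
0.1 [-0.15369481  0.10123305  1.20932497]
```

View pics/top0.png

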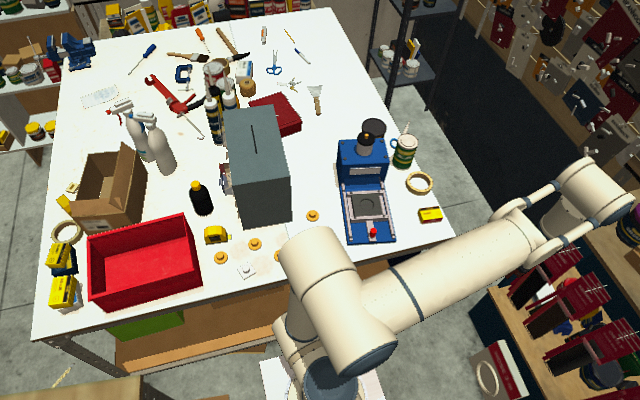

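View pics/scene0.png

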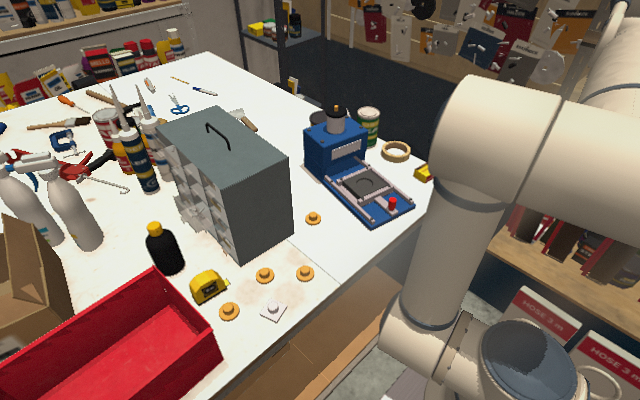

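The top picture shows four brass blanks at about (312,216), (255,244), (220,258) and (278,257, half hidden by the arm). In the scene picture they are at (313,218), (264,275), (229,312) and (305,273). The white square blank is at (247,270) in top. The press knob is at (374,232) and the cavity near (365,203).

Run:
```python
from h import *
t=load('top0');s=load('scene0')
for n,st,uv,z in [('t',t,[(312,213),(255,241),(220,255),(278,255)],.024),('s',s,[(313,215),(264,271),(229,308),(305,269)],.024)]:
    w=pix2w(st,uv,z); print(n,np.c_[w,np.hypot(w[:,0],w[:,1])].round(3).tolist())
print('knob',pix2w(t,[(374,231)],.067).round(3),pix2w(s,[(393,199)],.067).round(3),'cav',pix2w(t,[(365,203)],.042).round(3),pix2w(s,[(363,184)],.042).round(3))
crop('scene0',200,160,430,330,3.4)
crop('top0',200,120,450,300,3)
```

```text
t [[0.586, -0.122, 0.024, 0.599], [0.527, 0.093, 0.024, 0.535], [0.505, 0.214, 0.024, 0.548], [0.456, 0.03, 0.024, 0.457]]
s [[0.584, -0.119, 0.024, 0.596], [0.527, 0.099, 0.024, 0.537], [0.502, 0.217, 0.024, 0.547], [0.462, 0.024, 0.024, 0.463]]
knob [[ 0.438 -0.293  0.067]] [[ 0.443 -0.291  0.067]] cav [[ 0.567 -0.311  0.042]] [[ 0.562 -0.304  0.042]]
```

View pics/scene0_c200_160.png

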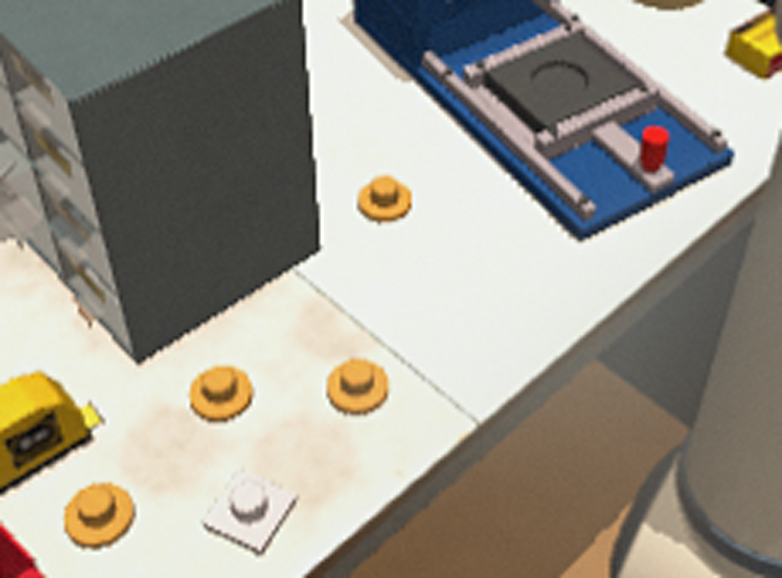

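View pics/top0_c200_120.png

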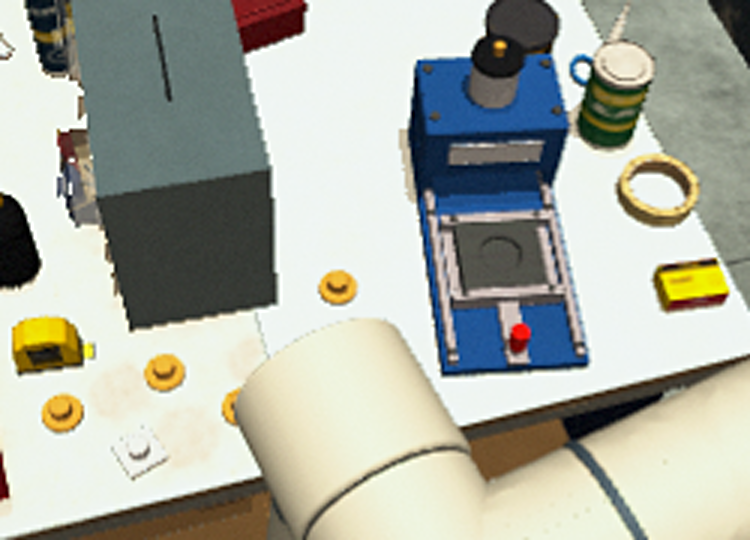

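Four round blanks all look alike. They lie at radii of 0.60, 0.54, 0.55 and 0.46 m. The one at scene (305,269), about (0.461, 0.025), is nearest and is a round brass disc with its stub up, so that is the target. The square at scene (273,311) is excluded. I'll hover over it and look with the wrist camera.

Run:
```python
from h import *
t=load('top0');s=load('scene0')
print('sq',pix2w(t,[(246.5,269)],.024),pix2w(s,[(273,307)],.024))
r.reach([0.461,0.026,0.34],[180,0,35])
w=snap('wrist','w1'); q=r.sense()
print(q['clock'],q['tcp_pos'],q['orientation'],np.array(q['joints']).round(1),'cam',-np.array(w['R']).T@w['t'])
print(w2pix(w,[0.461,0.026,0.024]))
```

```text
sq [[0.43306599 0.13860849 0.024     ]] [[0.43493719 0.1453774  0.024     ]]
2.5917 [0.46115834 0.02536968 0.3400766 ] [ 1.79987985e+02 -1.68349540e-03  3.49301615e+01] [ -1.1 -16.6  97.4  -0.   99.1  54. ] cam [0.51589395 0.06286353 0.31987391]
[[314.1364095  189.22134731]]
```

View pics/w1.png

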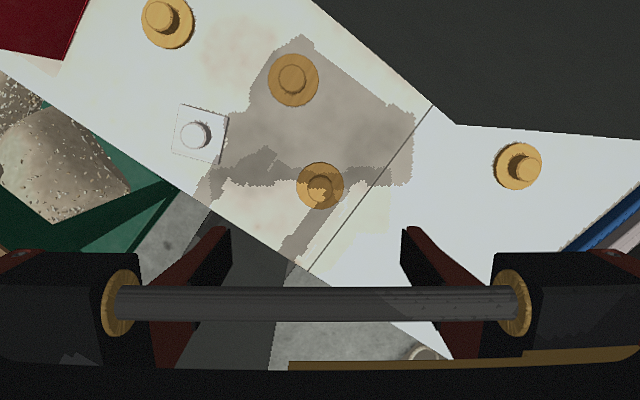

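The target blank is at (320,186) in the wrist view, with the square at (196,134) and the other blanks at (293,79), (167,20) and (518,165). I'll grip it, then regrip at 90° to centre it in both directions.

Run:
```python
from h import *
w=load('w1')
a=pix2w(w,[(320.5,185.5)],.008)[0];b=pix2w(w,[(320,189.5)],.024)[0]
print(a,b); p=(a+b)/2
assert np.hypot(*(p[:2]-[0.461,0.026]))<.012
x,y=p[:2]
r.servo_line([x,y,0.25],[180,0,35],speed=.2)
r.servo_line([x,y,0.194],speed=.06)
print(r.sense()['contact_force'])
r.grab(8); print(r.sense()['opening'],r.sense()['gripper_force'])
r.let_go()
r.servo_line([x,y,0.214],speed=.1)
r.reach([x,y,0.214],[180,0,-55])
r.servo_line([x,y,0.194],speed=.06)
print(r.sense()['contact_force'])
r.grab(25); q=r.sense(); print(q['opening'],q['gripper_force'],q['tcp_pos'],q['orientation'],q['clock'])
r.servo_line([x,y,0.30],speed=.15)
q=r.sense();print(q['opening'],q['contact_force'],q['clock'])
snap('wrist','w2')
```

```text
[0.46446938 0.02112176 0.008     ] [0.46382681 0.02150552 0.024     ]
[-0.09496823  0.13790586  0.29010583]
0.02363673047854341 7.999903546879068
[0.30185946 0.17367161 0.07225074]
0.02318695464912683 24.99987195711583 [0.4641342  0.0213011  0.19399138] [ 1.79995480e+02  1.58888801e-03 -5.49988248e+01] 9.6083
0.023059662095820586 [ 1.18583563  0.64579141 -1.66540112] 10.4667
```

Gripped (opening 23.1 mm, about 1.7 N of weight). Next I'll draw back and swing to just before the die to look at it.

Run:
```python
from h import *
r.reach([0.40,-0.15,0.30],[180,0,-7])
r.reach([0.505,-0.301,0.32],[180,0,-7])
w=snap('wrist','w3'); q=r.sense()
print(q['clock'],q['tcp_pos'],q['opening'],np.array(q['joints']).round(1))
print(w2pix(w,[[0.565,-.308,.042],[.44,-.292,.067]]))
```

```text
12.475 [ 0.50488443 -0.29972653  0.31991512] 0.023040257609158656 [-34.    3.2  81.2   0.   95.7  62.9]
[[316.07349672 122.30207489]
 [315.03656771 290.66370635]]
```

View pics/w3.png

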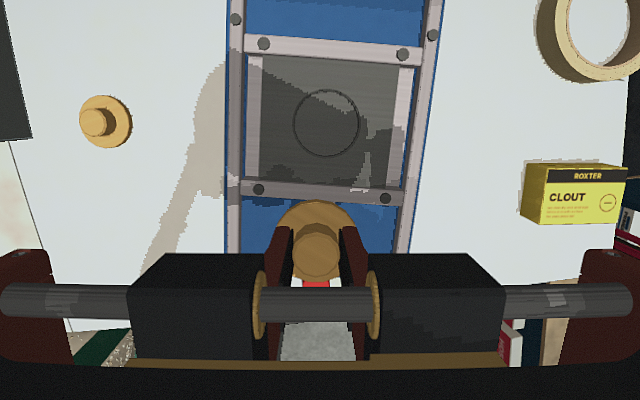

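The wrist view shows the cavity ring at about (326,122). The held disc is at about (317,228) below it, and the die sits between bars at v≈45 and v≈190. I'll enlarge it for edges.

Run:
```python
from h import *
crop('w3',215,25,445,215,3.4)
```

```text
(no output)
```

View pics/w3_c215_25.png

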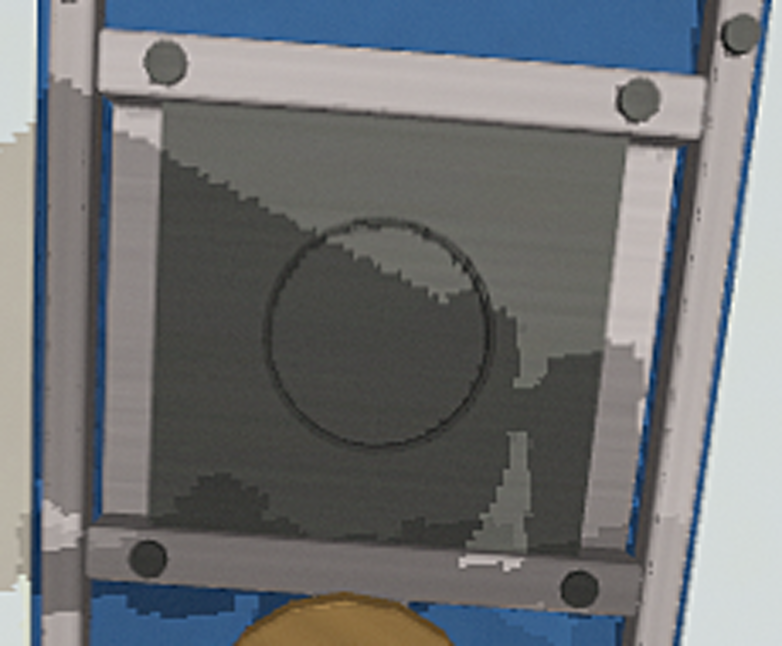

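Run:
```python
from h import *
w=load('w3')
f=lambda P:[(215+(a+.5)/3.4-.5,25+(b+.5)/3.4-.5) for a,b in P]
c=pix2w(w,f([(163,106),(627,138),(148,520),(581,552)]),.042)
tl,tr,bl,br=c
print('die',c.round(4).tolist(),'w',np.linalg.norm(tl-tr),np.linalg.norm(bl-br),'d',np.linalg.norm(tl-bl),np.linalg.norm(tr-br))
for v in (tl-bl,tr-br): print('yaw',np.degrees(np.arctan2(v[1],v[0])))
for v in (tl-tr,bl-br): print('yaw',np.degrees(np.arctan2(-v[0],v[1])))
e=pix2w(w,f([(263,333),(494,333),(378,217),(378,449)]),.042)
print('cav',e.round(4).tolist(),'mean',e.mean(0),np.linalg.norm(e[0]-e[1]),np.linalg.norm(e[2]-e[3]),'die mid',c.mean(0))
# held blank: predicted disc outline (top edge of disc z = tcp-.186)
q=r.sense();p=np.array(q['tcp_pos']);th=np.radians(np.arange(0,360,5))
for dz,rad in((-.186,.023),(-.194,.022)):
    u=w2pix(w,[p+[rad*np.cos(a),rad*np.sin(a),dz] for a in th]); print('disc pred',u.min(0),u.max(0))
# seen outline of brass
im=w['frame'].astype(int);m=(im[:,:,0]-im[:,:,2]>45)&(im[:,:,0]<220)
m[:195]=0;m[250:]=0;m[:,:250]=0;m[:,380:]=0
v,u=np.nonzero(m);print('seen',u.min(),u.max(),v.min())
for vv in range(198,236,4):
    uu=u[v==vv]; print(vv,uu.min() if len(uu) else None,uu.max() if len(uu) else None,end=' | ')
```

```text
die [[0.6166, -0.2754, 0.042], [0.5984, -0.3728, 0.042], [0.5286, -0.258, 0.042], [0.5091, -0.3562, 0.042]] w 0.09913412304045667 0.10010488311717827 d 0.0896740199137903 0.09078969780116121
yaw -11.147057335278522
yaw -10.531583723617393
yaw -10.594658727130199
yaw -11.235592596606772
cav [[0.567, -0.29, 0.042], [0.5609, -0.3407, 0.042], [0.5884, -0.3181, 0.042], [0.5384, -0.3123, 0.042]] mean [ 0.56365715 -0.31527212  0.042     ] 0.05101928104387671 0.050291363095559316 die mid [ 0.56317584 -0.3156171   0.042     ]
disc pred [270.67825983 202.39915323] [357.84483755 283.78688778]
disc pred [274.39296886 200.34926325] [354.28288257 275.2932364 ]
seen 277 364 199
198 None None | 202 300 332 | 206 293 337 | 210 288 344 | 214 284 347 | 218 281 350 | 222 279 353 | 226 277 354 | 230 293 338 | 234 294 358 |
```

The die measures 99.6 × 90 mm (given as 100 × 92), press yaw is about -10.9°, and the cavity is near (0.5637, -0.3153). I'll align the yaw, settle, and take one closer look at standstill to compare disc and cavity.

Run:
```python
from h import *
d=np.array([np.cos(np.radians(-10.9)),np.sin(np.radians(-10.9))])
p=np.array([.5637,-.3148])-.055*d
r.servo_line([*p,0.275],[180,0,-10.9],speed=.1); r.wait(.4)
q=r.sense();w=snap('wrist','w4')
P=np.array(q['tcp_pos']);np.save('p4.npy',P);print(q['clock'],P,p,q['orientation'])
th=np.radians(np.arange(0,360,2))
for dz,rad in((-.186,.023),(-.194,.022)):
    u=w2pix(w,[P+[rad*np.cos(a),rad*np.sin(a),dz] for a in th]); print('disc pred',u.min(0),u.max(0))
    for vv in(210,216,222,228): 
        k=u[np.abs(u[:,1]-vv)<2.5]; print(vv,k[:,0].min() if len(k) else 0,k[:,0].max() if len(k) else 0)
print(w2pix(w,[.5637,-.3153,.042]))
crop('w4',220,40,420,240,3)
```

```text
13.475 [ 0.50974209 -0.30443866  0.27541273] [ 0.50969227 -0.30439975] [ 1.79985309e+02 -3.38489648e-02 -1.08989123e+01]
disc pred [270.90408376 202.43838025] [357.81404898 283.69377414]
210 286.3312564216124 342.46593524141264
216 279.9062794868963 348.8747533305994
222 275.76492130754684 353.00068488899035
228 273.332059229018 355.4203433917528
disc pred [274.57452014 200.42408977] [354.24337759 275.24819095]
210 285.6645653871754 343.2210058042615
216 280.4743947288855 348.39460290309717
222 277.3305352926895 351.5231264451568
228 275.35191322898004 353.1890492446448
[[315.30998487 133.67213648]]
```

View pics/w4_c220_40.png

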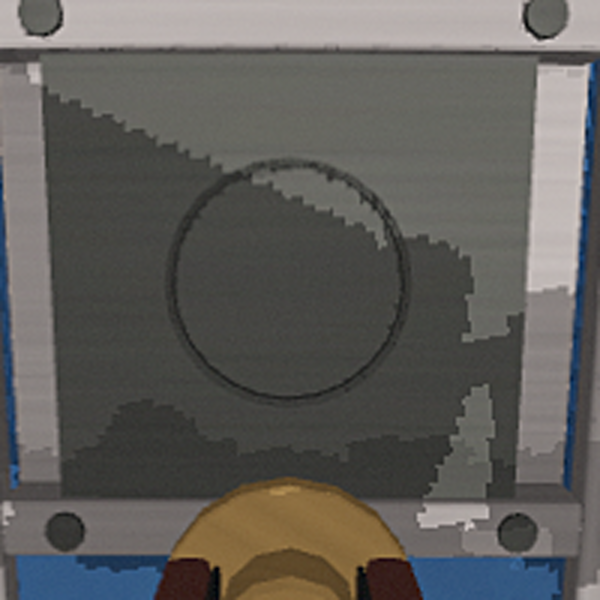

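The ring centre is at about (315.8,133.5), agreeing with the first measurement. The held disc appears about 2 px right and 1 px up of its predicted place. That gives a corrected TCP target of (0.5633, -0.3144). I'll lower with force checks and search if it touches high.

```bash
cat > place.py <<'E'
from h import *
c=np.array([.5633,-.3144])
r.servo_line([*c,0.250],speed=.1); r.servo_line([*c,0.239],speed=.04); r.wait(.3)
f0=r.sense()['contact_force'][2]
def down(xy,z,zmin=.2295,flim=6,step=.001):
    while z>zmin:
        z-=step; r.servo_line([*xy,z],speed=.03); q=r.sense()
        if q['contact_force'][2]-f0>flim: return z,q
    return z,q
z,q=down(c,.239)
print('contact',z,q['tcp_pos'],np.array(q['contact_force'])-[0,0,f0],q['clock'])
if z>.2325:
    for k in range(1,17):
        a=k*2*np.pi/6; R=.0006+.00013*k
        xy=c+R*np.array([np.cos(a),np.sin(a)])
        r.servo_line([*xy,z],speed=.02); z2,q=down(xy,z,zmin=max(z-.002,.2295),flim=8)
        print(k,round(z2,4),(xy-c).round(4),q['tcp_pos'][2],round(q['contact_force'][2]-f0,1))
        if q['tcp_pos'][2]<z-.0012 and q['contact_force'][2]-f0<8:
            z,q=down(xy,z2); break
    print('end',z,q['tcp_pos'],q['contact_force'],q['clock'])
E
python3 place.py
```

```text
contact 0.22899999999999998 [ 0.56327886 -0.3143917   0.22998877] [-1.27490293  1.40836098  7.1456733 ] 17.5
```

It went straight down to the seated height (TCP 0.230) with small side force. I'll release, lift, and look at the seat and the knob in one combined picture.

Run:
```python
from h import *
r.let_go(); c=np.array([.5633,-.3144])
r.servo_line([*c,0.30],speed=.12)
d=np.array([np.cos(np.radians(-10.9)),np.sin(np.radians(-10.9))])
r.servo_line([*(c-.06*d),0.30],speed=.15); r.wait(.2)
a=snap('wrist','w5')
r.servo_line([*(c-.172*d),0.30],speed=.2); r.wait(.2)
b=snap('wrist','w6');q=r.sense();print(q['clock'],q['tcp_pos'])
A=cv2.imread('pics/w5.png')[40:240,215:415];B=cv2.imread('pics/w6.png')[20:220,215:415]
cv2.imwrite('pics/combo.png',cv2.resize(np.hstack([A,B]),None,fx=2,fy=2,interpolation=cv2.INTER_CUBIC))
print('seat pred stub top',w2pix(a,[*c,.060]),'disc',w2pix(a,[*c,.044]),'knob pred',w2pix(b,[*(c-.122*d),.067]))
```

```text
21.0917 [ 0.39506385 -0.28196671  0.29974985]
seat pred stub top [[314.94543133 125.95382843]] disc [[314.99759934 125.1505053 ]] knob pred [[314.9317145  142.74387602]]
```

View pics/combo.png

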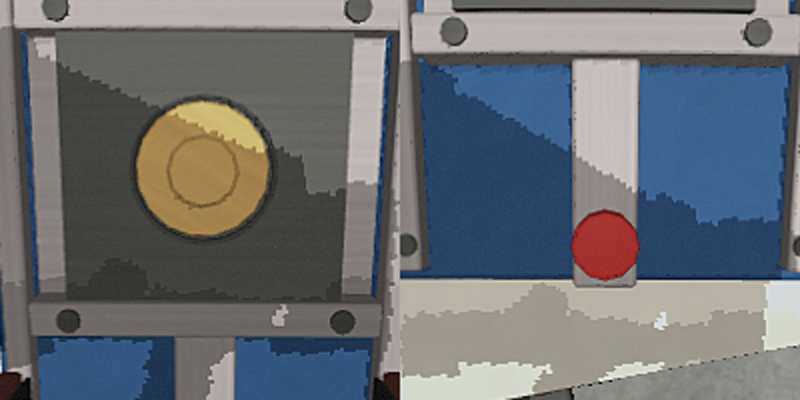

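The left half shows the blank concentric in the cavity at combo (203,168), flat with an even gap. The right half shows the knob at combo (605,245), i.e. full-frame (317,142), which matches the prediction to within about 1 mm. Now I'll grip the knob and push in force-checked steps.

```bash
cat > push.py <<'E'
from h import *
yaw=np.radians(-10.9)
d=np.array([np.cos(yaw),np.sin(yaw)]);n=np.array([-d[1],d[0]])
k=np.array([.5633,-.3144])-.122*d
r.servo_line([*k,0.30],speed=.15); r.servo_line([*k,0.219],speed=.1); r.wait(.2)
f0=np.array(r.sense()['contact_force']);print('down',f0)
r.grab(15); q=r.sense(); print('grip',q['opening'],q['contact_force'])
s=0;lat=0
while s<.165:
    step=.01 if s<.12 else .004
    s+=step; r.servo_line([*(k+s*d+lat*n),.219],speed=.05)
    q=r.sense();f=(np.array(q['contact_force'])-f0); fa,fl=f[:2]@d,f[:2]@n
    act=(np.array(q['tcp_pos'])[:2]-k)
    print(round(s,3),round(act@d,4),'ax %.1f lat %.1f z %.1f lat %.4f'%(fa,fl,f[2],lat))
    if abs(fl)>4: lat+=np.clip(fl*.0001,-.001,.001)
    if fa<-24 or abs(fl)>28: break
print(q['clock'],q['opening'])
E
python3 push.py
```

```text
down [ 0.13509552  0.83535961 -0.50324324]
grip 0.02192258496497445 [ 0.04622899 -4.76393957 -1.55964342]
0.01 0.0097 ax -2.1 lat -6.0 z 1.1 lat 0.0000
0.02 0.0197 ax -3.9 lat -3.5 z 2.1 lat -0.0006
0.03 0.0298 ax -3.8 lat -5.2 z 1.8 lat -0.0006
0.04 0.0399 ax -2.6 lat -2.7 z 2.0 lat -0.0011
0.05 0.0499 ax -2.8 lat -2.9 z 1.6 lat -0.0011
0.06 0.06 ax -2.4 lat -3.2 z 1.9 lat -0.0011
0.07 0.07 ax -2.8 lat -1.7 z 2.2 lat -0.0011
0.08 0.08 ax -2.6 lat -2.5 z 0.9 lat -0.0011
0.09 0.09 ax -2.4 lat -1.3 z 2.7 lat -0.0011
0.1 0.0999 ax -2.9 lat -3.6 z 1.1 lat -0.0011
0.11 0.1099 ax -3.9 lat -3.3 z 1.8 lat -0.0011
0.12 0.12 ax -2.8 lat -3.1 z 0.9 lat -0.0011
0.13 0.13 ax -2.4 lat -4.2 z 1.5 lat -0.0011
0.134 0.1338 ax -5.2 lat -2.8 z 2.8 lat -0.0015
0.138 0.1378 ax -4.9 lat -2.1 z 2.7 lat -0.0015
0.142 0.1413 ax -8.5 lat -1.8 z 4.0 lat -0.0015
0.146 0.1442 ax -16.8 lat -0.9 z 7.1 lat -0.0015
0.15 0.1478 ax -17.6 lat -1.3 z 8.1 lat -0.0015
0.154 0.1515 ax -19.4 lat -1.4 z 6.6 lat -0.0015
0.158 0.1583 ax 2.4 lat -3.1 z -6.0 lat -0.0015
0.162 0.1625 ax 0.4 lat 0.2 z 1.3 lat -0.0015
0.166 0.1663 ax 0.1 lat -1.7 z -0.4 lat -0.0015
30.5667 0.000444500086260936
```

The force rose from a travel of about 0.142 m and the pads then slid off the knob (opening 0.4 mm), which fits reaching the stop. I'll lift clear, back off, and check.

Run:
```python
from h import *
yaw=np.radians(-10.9);d=np.array([np.cos(yaw),np.sin(yaw)])
k=np.array([.5633,-.3144])-.122*d
p=np.array(r.sense()['tcp_pos']);r.servo_line([*p[:2],0.30],speed=.12)
r.servo_line([*(k+.09*d),0.30],speed=.15); r.wait(.2)
w=snap('wrist','w7');t=snap('top','top7');q=r.sense();print(q['clock'],q['contact_force'])
im=w['frame'].astype(int);m=(im[:,:,0]-np.maximum(im[:,:,1],im[:,:,2])>90).astype(np.uint8)
m[250:]=0
_,_,st,ce=cv2.connectedComponentsWithStats(m)
print(st,ce)
for j in range(1,len(ce)):
    if st[j,4]>300:
        X=pix2w(w,[ce[j]-[2,0]],.067)[0];print(X,'travel',(X[:2]-k)@d)
A=cv2.imread('pics/w7.png');B=cv2.imread('pics/top7.png')[110:260,300:450]
cv2.imwrite('pics/combo2.png',np.hstack([A[:300,170:470],cv2.resize(B,(300,300))]))
```

```text
32.35 [-0.316856   0.280778  -0.1905662]
[[     0      0    640    400 255142]
 [   302    125     33     34    858]] [[319.50516575 199.69530693]
 [317.96386946 141.42191142]]
[ 0.58153304 -0.31858934  0.067     ] travel 0.14069627938380008
```

View pics/combo2.png

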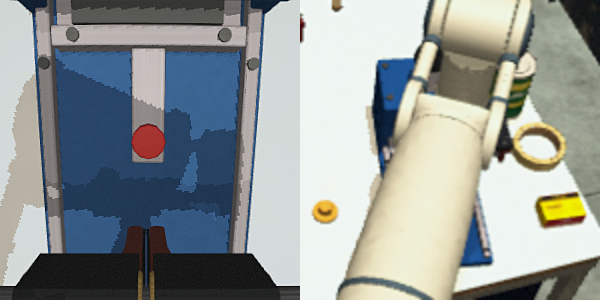

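The knob now stands at combo2 (148,141), measured at 0.1407 m of travel. That fits the stop if the carriage began at about 9 mm. To make sure, I'll push it from behind with closed fingers to about 25 N.

Run:
```python
from h import *
yaw=np.radians(-10.9);d=np.array([np.cos(yaw),np.sin(yaw)]);n=np.array([-d[1],d[0]])
k=np.array([.5633,-.3144])-.122*d-.001*n
r.grab(40)
r.servo_line([*(k+.09*d),0.219],speed=.12); r.wait(.2)
f0=np.array(r.sense()['contact_force'])
r.servo_line([*(k+.114*d),0.219],speed=.06)
s=.114
while s<.14:
    s+=.001; r.servo_line([*(k+s*d),.219],speed=.03)
    q=r.sense();f=np.array(q['contact_force'])-f0
    act=(np.array(q['tcp_pos'])[:2]-k)@d
    print(round(s,3),round(act,4),'ax %.1f lat %.1f'%(f[:2]@d,f[:2]@n))
    if f[:2]@d<-25: break
r.servo_line([*(k+.08*d),.219],speed=.1)
r.servo_line([*(k+.08*d),.30],speed=.15); r.wait(.2)
w=snap('wrist','w8')
im=w['frame'].astype(int);m=(im[:,:,0]-np.maximum(im[:,:,1],im[:,:,2])>90).astype(np.uint8);m[250:]=0
v,u=np.nonzero(m);X=pix2w(w,[(u.mean()-2,v.mean())],.067)[0];print('travel',(X[:2]-k)@d,r.sense()['clock'])
```

```text
0.115 0.1149 ax -0.2 lat -0.4
0.116 0.116 ax 1.0 lat 0.7
0.117 0.117 ax 0.3 lat -0.1
0.118 0.118 ax -0.6 lat -0.1
0.119 0.1186 ax -5.6 lat 1.8
0.12 0.1191 ax -8.1 lat 0.5
0.121 0.1195 ax -12.9 lat 1.0
0.122 0.12 ax -17.4 lat 2.4
0.123 0.1204 ax -20.7 lat 2.2
0.124 0.1208 ax -26.3 lat 3.2
travel 0.14076910026938455 38.175
```

```bash
python3 -c "
from station import r
print(r.hand_in())"
```

```text
the job is handed in; nothing more can be done
None
```

The round blank is seated flat in the die cavity and the carriage is pushed in to its stop, where it held against 26 N without moving; the job is handed in at about 38 s, with the other items left alone.

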